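Turn the reversible griddle plate to its ribbed side

ROBOT

A 6-joint arm with a two-finger parallel gripper is mounted at the origin on a cart in front of the work surface, level with it; the furniture and walls round the work are solid. World frame = base frame: x ahead of the robot, y to its left, z up, the work surface at z = 0. Lengths are in m, angles in rad, forces in N, time in s.
With the tool pointing down it reaches from about 0.25 to 0.775 m from the base axis. Payload 8.9 kg.
Tool frame: the origin (TCP) lies at the very end of the fingers, on their centre line; the grasp point (between the pads) lies 19 mm behind it; z points along the fingers, y is the line along which they close (so a half turn about z gives the same grasp; the last joint's range is limited). The gripper opens to 85 mm and grips with 20 to 120 N. Pads are 22 mm wide; open, the fingers measure 114 mm over their backs; the gripper's body (76 mm by 85 mm) begins 54 mm behind the grasp point. The pads swing forward as they close: fully open they stand 13 mm farther back than shut.
Start: joints at [1.129, 0.291, -0.153, 1.127, 0, 1.431], TCP at [0.157, 0.501, 0.231] pointing down, gripper open.
Joint ranges: [-2.52, 2.52], [-0.91, 1.74], [-1.3, 1.37], [-1.96, 2.02], [-1.52, 1.47], [-3.14, 3.14]. Speed limits (rad/s): [2.22, 2.22, 2.79, 3.14, 3.14, 3.14].

INTERFACE

Orientations are given as [roll, pitch, yaw] about the fixed x, y, z axes, in that order (R = Rz(yaw) Ry(pitch) Rx(roll)).
In Python, from cell import env gives the robot as it stands. The module is installed in compiled form; this text tells all that it offers.
- The arm moves only by the tool move_arm, never from a script. Its argument "motion" is a list that holds one entry, the list of rows, each a list of 6 numbers: the shift along the world's x, y, z in mm, then the turn, a rotation vector about the world's x, y, z in units of 6 degrees (1.0 is 6 degrees). A call has 1 to 8 rows; each row is the pose to reach, as a shift and turn from the pose commanded when the call began; what a row does not reach only later rows make up. A row lasts 1/12 s, in which the tool goes at most 41.7 mm and 7.16 degrees, less where a joint would pass 70% of its speed; a pose out of reach is approached as far as the arm can. A call with a gripper value outside its range is refused whole. "claw" is the opening, from 0 (shut) to 1 (fully open), set as the call begins (left out, the last holds). The fingers move at their own pace and stop on an object; the grip force is fixed at half the most. Time passes only in rows, so rows that repeat a pose let the fingers close. It gives the time, the measured TCP pose, the force, the opening and the grip force at its end, in the units of the state.
- env.sense(): the state, without advancing time (a new reading comes with each control period).
- env.read_camera(name): name is "scene" or "top"; returns the picture (384x512x3 uint8, red, green, blue); there is no depth.
- env.calibration(name): a dict with "fx", "fy", "cx", "cy" (pixels), "world_from_camera" (4x4, takes a point from camera to world coordinates). Camera axes: x right, y down, z forward; pixel columns grow to the right and rows downward; lengths in m; the calibration is good to about 2 mm. A picture is of the moment at which its call begins. calibration takes no time and is no camera call.
- env.job_done(): hands the job in; it is judged then, once.
The state is a dict: "time_s": time; "joints": joint angles; "qd": joint speeds; "joint_torque": joint torques, N m; "position": TCP position; "eef_rot": TCP orientation; "force": force on the tool from outside, world axes, zero at the start; "ft_torque": the same for the moment, N m; "opening": opening from 0.0 (shut) to 1.0 (fully open); "grip_force": force on a finger pad.
Only numpy, scipy, OpenCV 4.12 (cv2) and the standard library are available. Lean on these libraries where they do the work, as an engineer would, in place of code of your own. Each camera call takes 0.05 s, during which the arm holds its last target. There are 200 camera calls.

TASK

The table griddle is fitted with its smooth side up; turn its plate over end for end so that the ribbed side is on top, and reseat it on the griddle's two locating pins, fully home and flush all round, with the lifting tongue now at the other end. Lay it over gently, do not let it fall or slam, and leave the other things where they stand.

Things in the scene. Friction and masses are not known exactly. Their poses are not given: they have to be found in the camera images.
- grill_base: Griddle housing, fixed, black, 172 (x) by 122 (y) by 46 mm high; origin under its centre, on the worktop, z up. A steel ledge, 46 mm up, runs round a heater well and carries the plate. Two brass locating pins stand on it at x +66 and -66 mm, both at y +24 mm (off centre), so the plate fits only as it starts or turned end for end. Dial and lamp on the +y side.
- pins (a point): Point midway between the feet of the two pins, on the ledge (housing x 0, y +24, z 46 mm); axes as the housing's. The pins are 8 mm thick with domed heads, 8.5 mm high, 132 mm apart along x.
- plate: Loose dark metal plate 160 (x) by 110 (y) by 10 mm, 0.3 to 0.5 kg; origin at the slab's centre. +z: smooth face; -z: seven ribs 3 mm high that fit in the heater well. Tongue 26 mm wide sticks out 55 mm at -x. Through holes 10.5 mm wide at x +66 and -66, y +24 mm. Starts seated, smooth side up, plate axes along the housing's. Seated, its origin is 51 mm over the housing's.
- studs (a point): Point midway between two flat-ended round studs on the tongue's sides, 116 mm from the plate's centre along its -x, mid-thickness; axes as the plate's. Studs 10 mm thick, 44 mm over their ends, along y. Pinched lightly (20 N) from above, a finger on each end, the plate swings about the studs' line; the slab's edge is 36 mm from it. Nothing is under the tongue down to the worktop.
- smooth_face (a point): Centre of the plate's smooth face; axes as the plate's
- ribbed_face (a point): Centre of the plate's ribbed face at the foot of the ribs; axes as the plate's
- salt_jar: Bystander: jar with wooden lid, 97 mm wide, 134 mm high; origin under its centre
- spice_jar: Bystander: small glass jar with black lid, 44 mm wide, 105 mm high; origin under its centre
- clear_cup: Bystander: clear cup, 97 mm wide, 89 mm high; origin under its centre
- lime: Bystander: green lime, about 50 mm; origin under its centre
- garlic: Bystander: garlic bulb, about 54 mm; origin under its centre

How it is judged:
By the outcome, as a careful person would: the job done as asked, in the order asked, and still so for the second after the job is handed in, with the robot touching nothing.
It also fails if it takes over 70 s, if anything falls off the work surface, if the arm or the gripper's body presses on something with over 40 N, if the wrist force passes 120 N, or if a joint passes its speed limit or range.

## Working session

There is one attempt and no reset: what is moved stays moved. The work goes in short steps, Python scripts to look and compute and a tool call to move; the robot and the scene stay as the last step left them, time stands still between calls to the robot, and variables do not carry over. Pictures are saved under pics/ and viewed, at most 10 in all, crops included, and the job is handed in when it is done.

Besides the shell and the picture viewer there is one more tool, called after "Request:" by a JSON object that holds its "api" and its "payload". move_arm: Moves the arm, as the interface text tells. Its arguments: {"type":"object","properties":{"motion":{"type":"array"},"claw":{"type":"number"}},"required":["motion"]}

```bash
mkdir -p pics; python3 - <<'E'
from cell import env
import cv2,numpy as np
for n in("scene","top"):
    c=env.calibration(n);print(n,c['fx'],c['fy'],c['cx'],c['cy']);print(np.round(c['world_from_camera'],4).tolist())
a=[env.read_camera(n) for n in("scene","top")]
for n,i in zip(("scene","top"),a):
    cv2.imwrite(f"pics/{n}0.png",cv2.resize(i[:,:,::-1],(800,600),interpolation=cv2.INTER_CUBIC))
print(env.sense())
E
```

```text
scene 363.2043138803709 363.2043138803709 254.73059760068926 188.52889694710566
[[0.8441, -0.2933, 0.4489, 0.1494], [-0.5361, -0.4819, 0.6931, -0.4467], [0.013, -0.8257, -0.564, 0.5658], [0.0, 0.0, 0.0, 1.0]]
top 446.98285061466976 446.98285061466976 258.02338710855884 194.524414405459
[[-0.0092, -0.9971, 0.075, 0.4505], [-0.9996, 0.0073, -0.0256, 0.1766], [0.025, -0.0753, -0.9969, 1.2585], [0.0, 0.0, 0.0, 1.0]]
{'time_s': 0.1, 'joints': array([ 1.12867291e+00,  2.91243199e-01, -1.54027827e-01,  1.12669857e+00,
       -9.50136321e-06,  1.43151412e+00]), 'qd': array([ 0.00063222, -0.00030735,  0.00113353,  0.00117417,  0.00083662,
        0.00164353]), 'joint_torque': array([ 1.66524100e-03, -5.37980139e+01,  3.31917500e+01,  9.44904954e-03,
       -1.99898896e-04,  1.39612516e-05]), 'position': array([0.15639776, 0.500763  , 0.23078832]), 'eef_rot': array([-3.14042943e+00, -1.53477767e-04,  2.83875136e+00]), 'force': array([-0.62885355,  1.13536599, -0.63515806]), 'ft_torque': array([0.01704275, 0.02312476, 0.02792799]), 'grip_force': 0.0, 'opening': 0.9982998585810953}
```

View pics/scene0.png

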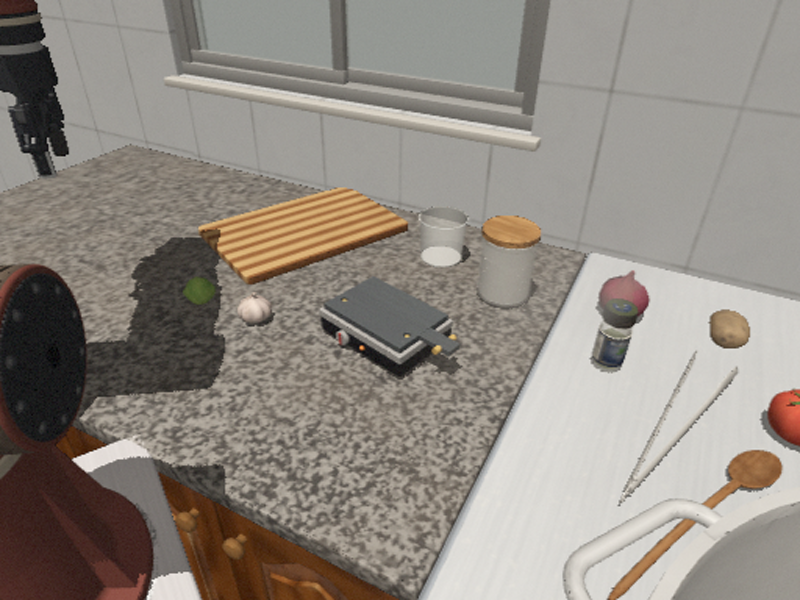

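View pics/top0.png

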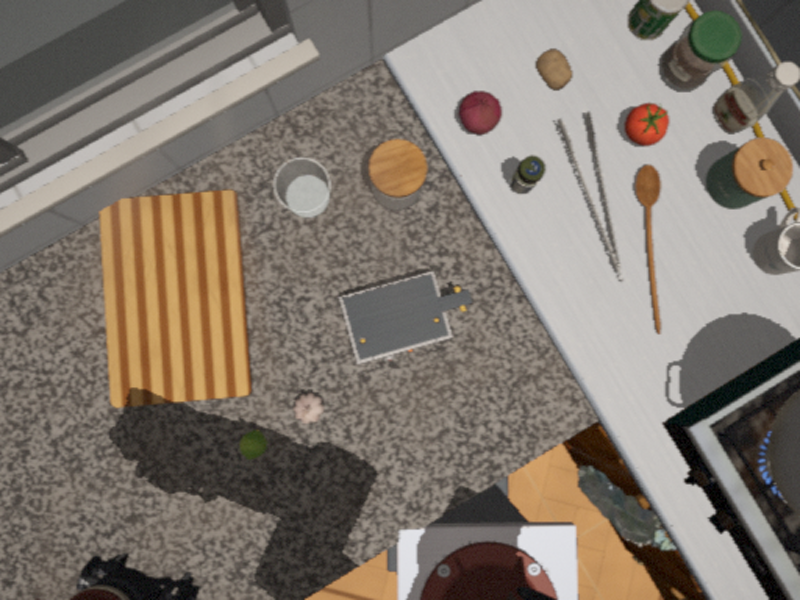

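The scene view shows the griddle at about (390,320), with its tongue pointing to (450,345). In the top view the pins are near (362,340) and (437,320) and the studs near (458,289) and (463,308), so the tongue points along world −y. I'll measure the brass spots next.

```bash
cat > h.py <<'E'
from cell import env
import cv2,numpy as np
def ray(n,u,v):
    c=env.calibration(n);T=np.array(c['world_from_camera'])
    return T[:3,3],T[:3,:3]@[(u-c['cx'])/c['fx'],(v-c['cy'])/c['fy'],1]
def onz(n,u,v,z):
    o,d=ray(n,u,v);return o+d*(z-o[2])/d[2]
def proj(n,P):
    c=env.calibration(n);T=np.array(c['world_from_camera']);p=T[:3,:3].T@(np.array(P)-T[:3,3])
    return np.array([c['fx']*p[0]/p[2]+c['cx'],c['fy']*p[1]/p[2]+c['cy']])
def brass(n,im,box):
    x0,y0,x1,y1=box;h=cv2.cvtColor(im[y0:y1,x0:x1],cv2.COLOR_RGB2HSV)
    m=cv2.inRange(h,(12,90,70),(32,255,255))
    k,l,s,c=cv2.connectedComponentsWithStats(m)
    return [(c[i]+[x0,y0],s[i,4]) for i in range(1,k) if s[i,4]>=2]
E
python3 - <<'E'
from h import *
ims={}
for n,b in (("top",(205,160,310,240)),("scene",(195,170,300,245))):
    im=env.read_camera(n);ims[n]=im
    for c,a in brass(n,im,b): print(n,c.round(1),a,onz(n,*c,.0545).round(4),onz(n,*c,.051).round(4))
    x0,y0,x1,y1=b
    # plate outline: dark bluish
# slab contour in top: dark gray
g=ims["top"][160:240,205:310].astype(int)
m=((g.max(2)<110)&(g.max(2)-g.min(2)<30)&(g[...,2]>=g[...,0]+3)).astype('uint8')*255
m=cv2.morphologyEx(m,cv2.MORPH_OPEN,np.ones((13,13)))
c=max(cv2.findContours(m,0,2)[0],key=cv2.contourArea);r=cv2.minAreaRect(c)
for p in cv2.boxPoints(r): print(onz("top",*(p+[205,160]),.056).round(4))
a=np.hstack([cv2.resize(ims["top"][150:250,200:320],(400,333),interpolation=2),cv2.resize(ims["scene"][160:260,190:310],(400,333),interpolation=2)])
cv2.imwrite("pics/crop1.png",a[:,:,::-1])
E
```

```text
top [292.1 184.6] 19 [0.5675 0.053  0.0545] [0.5678 0.0526 0.051 ]
top [295.9 196.9] 18 [0.534  0.0431 0.0545] [0.5342 0.0427 0.051 ]
top [279.  204.3] 7 [0.5143 0.0893 0.0545] [0.5145 0.089  0.051 ]
top [231.9 217.9] 8 [0.4787 0.2166 0.0545] [0.4788 0.2167 0.051 ]
top [262.5 224. ] 2 [0.4615 0.1344 0.0545] [0.4616 0.1342 0.051 ]
scene [220.  191.4] 5 [0.4765 0.2155 0.0545] [0.4788 0.2201 0.051 ]
scene [260.  214.5] 6 [0.5107 0.0876 0.0545] [0.5132 0.0913 0.051 ]
scene [289.4 215.4] 14 [0.5656 0.0504 0.0545] [0.5684 0.0538 0.051 ]
scene [230.9 222.1] 8 [0.4415 0.0985 0.0545] [0.4435 0.1022 0.051 ]
scene [278.7 223.5] 29 [0.5285 0.0397 0.0545] [0.5311 0.043  0.051 ]Traceback (most recent call last):
  File "<stdin>", line 12, in <module>
ValueError: max() iterable argument is empty
```

Request:
{"api": "move_arm", "payload": {"motion": [[[25, -28, 0, 0, 0, -0.6], [50, -57, 0, 0, 0, -1.2], [75, -85, 0, 0, 0, -1.8], [100, -114, 0, 0, 0, -2.4], [125, -142, 0, 0, 0, -3.0], [150, -171, 0, 0, 0, -3.6], [175, -200, 0, 0, 0, -4.2], [200, -228, 0, 0, 0, -4.8]]]}}

```text
time_s: 0.87
position: [0.3573, 0.2714, 0.2314]
eef_rot: [3.141, 0.0, 2.333]
force: [0.4, 0.7, -0.2]
opening: 1.0
grip_force: 0.0
```

Request:
{"api": "move_arm", "payload": {"motion": [[[25, -28, -10, 0, 0, -0.6], [50, -56, -20, 0, 0, -1.2], [75, -85, -30, 0, 0, -1.8], [100, -113, -40, 0, 0, -2.4], [125, -141, -50, 0, 0, -3.0], [150, -170, -60, 0, 0, -3.6], [175, -198, -70, 0, 0, -4.2], [194, -225, -80, 0, 0, -4.73]]]}}

```text
time_s: 1.53
position: [0.5522, 0.0461, 0.1506]
eef_rot: [3.141, 0.0, 1.837]
force: [-0.1, -0.1, -0.3]
opening: 0.998
grip_force: 0.0
```

```bash
python3 - <<'E'
from h import *
s=env.sense();print(s['time_s'],s['position'],s['eef_rot'],s['joints'])
ims={n:env.read_camera(n) for n in("top","scene")}
a=np.hstack([cv2.resize(ims["top"][150:250,200:320],(400,333),interpolation=2),cv2.resize(ims["scene"][140:260,190:334],(400,333),interpolation=2)])
cv2.imwrite("pics/crop1.png",a[:,:,::-1])
E
```

```text
1.5333 [0.55217645 0.04614392 0.15063399] [3.14104925e+00 2.31699777e-04 1.83703654e+00] [-4.85426190e-02  4.01820446e-01 -2.11770188e-01  9.56617255e-01
 -5.20724058e-05  1.25601342e+00]
```

View pics/crop1.png

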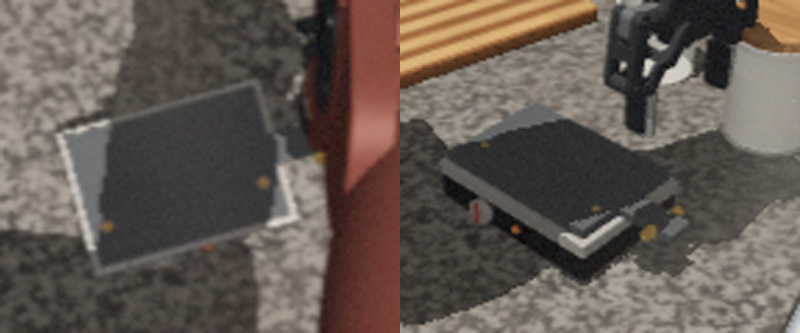

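The left half shows the plate seated under the arm. In the right half the open fingers are above the tongue, with the studs at about (648,232) and (678,210). I'll descend now.

Request:
{"api": "move_arm", "payload": {"motion": [[[-1, 1, -25, 0, 0, 0], [-2, 2, -50, 0, 0, 0], [-2, 2, -75, 0, 0, 0], [-2, 2, -95, 0, 0, 0], [-2, 2, -110, 0, 0, 0], [-2, 2, -121, 0, 0, 0], [-2, 2, -121, 0, 0, 0]]]}}

```text
time_s: 2.22
position: [0.5468, 0.0505, 0.0284]
eef_rot: [-3.138, -0.001, 1.841]
force: [0.6, 0.3, -0.2]
opening: 0.999
grip_force: 0.0
```

Request:
{"api": "move_arm", "payload": {"motion": [[[0, 0, 0, 0, 0, 0], [0, 0, 0, 0, 0, 0], [0, 0, 0, 0, 0, 0], [0, 0, 0, 0, 0, 0], [0, 0, 0, 0, 0, 0], [0, 0, 0, 0, 0, 0]]], "claw": 0.55}}

```text
time_s: 2.72
position: [0.5488, 0.0501, 0.0308]
eef_rot: [3.141, 0.0, 1.841]
force: [0.3, 0.3, -0.2]
opening: 0.551
grip_force: 0.0
```

```bash
python3 - <<'E'
from h import *
s=env.sense();print(s['time_s'],s['position'],s['eef_rot'],s['force'],s['ft_torque'],s['opening'])
ims={n:env.read_camera(n) for n in("top","scene")}
a=np.hstack([cv2.resize(ims["top"][150:250,200:320],(400,333),interpolation=2),cv2.resize(ims["scene"][180:250,230:314],(400,333),interpolation=2)])
cv2.imwrite("pics/crop2.png",a[:,:,::-1])
E
```

```text
2.7167 [0.5488445  0.05010544 0.03075873] [3.14085863e+00 2.21981487e-04 1.84081877e+00] [ 0.32076642  0.25208436 -0.1995659 ] [ 0.01009047 -0.01072672 -0.03304274] 0.5514569055696174
```

View pics/crop2.png

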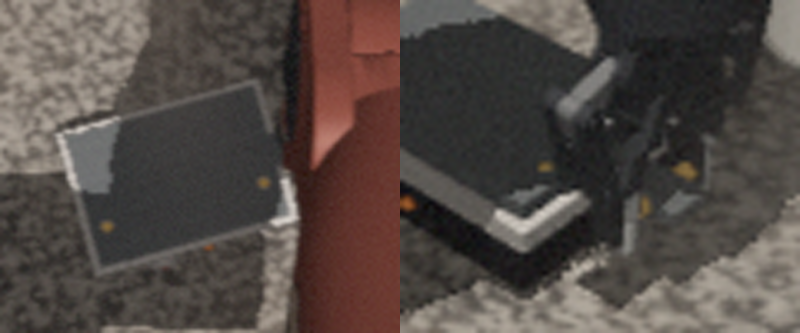

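The right crop shows the fingers straddling the studs. The near stud shows just right of the near finger at (645,205), so the tool sits about 3 mm too close to the housing. I'll shift it, then pinch.

Request:
{"api": "move_arm", "payload": {"motion": [[[1, -3, 0, 0, 0, 0], [1, -3, 0, 0, 0, 0], [1, -3, 0, 0, 0, 0]]]}}

```text
time_s: 3.07
position: [0.5496, 0.0469, 0.0303]
eef_rot: [3.142, 0.0, 1.841]
force: [0.3, -0.4, -0.1]
opening: 0.545
grip_force: 0.0
```

Request:
{"api": "move_arm", "payload": {"motion": [[[0, 0, 0, 0, 0, 0], [0, 0, 0, 0, 0, 0], [0, 0, 0, 0, 0, 0], [0, 0, 0, 0, 0, 0]]], "claw": 0.5}}

```text
time_s: 3.4
position: [0.5496, 0.047, 0.0304]
eef_rot: [3.142, 0.0, 1.841]
force: [-0.2, -2.1, 2.9]
opening: 0.506
grip_force: 24.4
```

Request:
{"api": "move_arm", "payload": {"motion": [[[0, 0, 8.5, 0, 0, 0], [0, 0.5, 17, 0, 0, 0], [-0.3, 1.3, 25.5, 0, 0, 0], [-0.7, 2.7, 34, 0, 0, 0], [-1.2, 4.5, 42, 0, 0, 0], [-1.9, 6.8, 51, 0, 0, 0], [-2.5, 9.3, 59, 0, 0, 0], [-3.3, 12, 66.7, 0, 0, 0]]]}}

```text
time_s: 4.07
position: [0.5462, 0.0594, 0.098]
eef_rot: [3.141, 0.0, 1.841]
force: [-0.1, 0.5, -2.5]
opening: 0.505
grip_force: 24.3
```

```bash
python3 - <<'E'
from h import *
s=env.sense();print(s['time_s'],s['position'],s['eef_rot'],s['force'],s['ft_torque'],s['opening'],s['grip_force'])
ims={n:env.read_camera(n) for n in("top","scene")}
a=np.hstack([cv2.resize(ims["top"][150:250,200:320],(400,333),interpolation=2),cv2.resize(ims["scene"][140:260,190:334],(400,333),interpolation=2)])
cv2.imwrite("pics/crop3.png",a[:,:,::-1])
E
```

```text
4.0667 [0.54622674 0.05941055 0.0980262 ] [3.14129811e+00 1.55205196e-04 1.84090632e+00] [-0.14012947  0.53949603 -2.45767866] [ 0.02003427 -0.04119203  0.00304124] 0.5045238560033838 24.29477334022522
```

View pics/crop3.png

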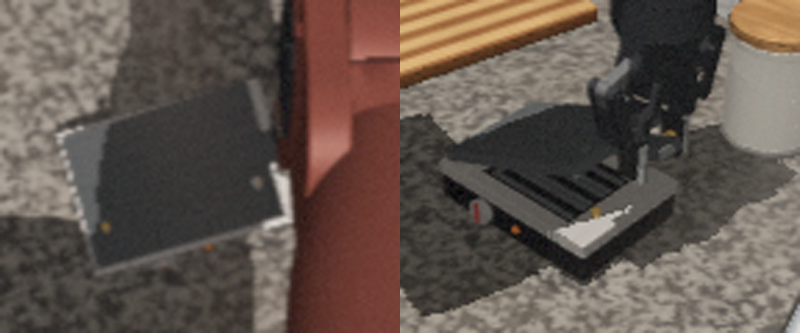

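The plate is now swinging about its far edge. In the right half its tongue end is raised at (640,150) and the well is showing. I'll carry on along the arc.

Request:
{"api": "move_arm", "payload": {"motion": [[[-1.9, 6.7, 15.7, 0, 0, 0], [-4.1, 14.7, 30.6, 0, 0, 0], [-6.6, 23.9, 44.8, 0, 0, 0], [-9.4, 34.3, 58.1, 0, 0, 0], [-12.6, 45.7, 70.4, 0, 0, 0], [-16, 58.1, 81.7, 0, 0, 0], [-19.7, 71.5, 91.7, 0, 0, 0], [-23.5, 85.6, 100.5, 0, 0, 0]]]}}

```text
time_s: 4.83
position: [0.5229, 0.1448, 0.1982]
eef_rot: [3.141, 0.001, 1.84]
force: [0.2, 0.0, -2.5]
opening: 0.506
grip_force: 24.1
```

```bash
python3 - <<'E'
from h import *
s=env.sense();print(s['time_s'],s['position'],s['joints'],s['force'],s['ft_torque'],s['opening'],s['grip_force'])
ims={n:env.read_camera(n) for n in("top","scene")}
a=np.hstack([cv2.resize(ims["top"][130:250,200:344],(400,333),interpolation=2),cv2.resize(ims["scene"][110:260,170:350],(400,333),interpolation=2)])
cv2.imwrite("pics/crop4.png",a[:,:,::-1])
E
```

```text
4.8333 [0.52285847 0.14483203 0.19815483] [ 1.35965896e-01  3.43885125e-01 -1.66986652e-01  1.05934070e+00
 -8.54084727e-04  1.43728367e+00] [ 0.17397242  0.00727472 -2.53790806] [-0.15977908 -0.01286714 -0.00661429] 0.5056310817451316 24.149233996868134
```

View pics/crop4.png

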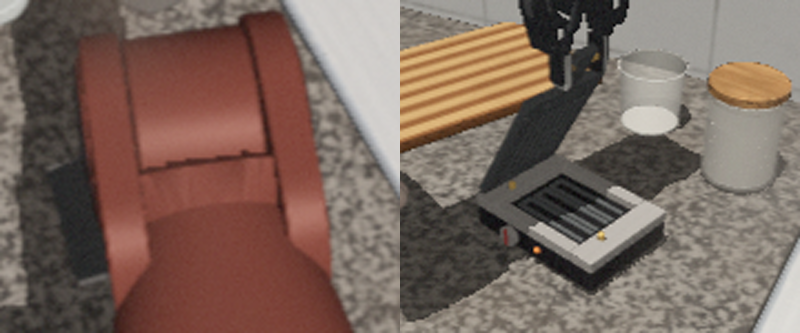

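The plate stands at about 60° on its far edge, seen at (545,120), and the empty well and pins are in view. Next I lift it to hang free.

Request:
{"api": "move_arm", "payload": {"motion": [[[-1.5, 5.5, 6, 0, 0, 0], [-3, 11, 12, 0, 0, 0], [-4.5, 16.5, 20, 0, 0, 0], [-5.3, 19, 30, 0, 0, 0], [-5.3, 19, 42, 0, 0, 0], [-5.3, 19, 54, 0, 0, 0], [-5.3, 19, 64, 0, 0, 0], [-5.3, 19, 72, 0, 0, 0]]]}}

```text
time_s: 5.6
position: [0.5177, 0.1636, 0.2709]
eef_rot: [3.141, 0.0, 1.841]
force: [0.2, 0.9, -4.2]
opening: 0.505
grip_force: 24.0
```

Request:
{"api": "move_arm", "payload": {"motion": [[[0, 0, 0, 0, 0, 0], [0, 0, 0, 0, 0, 0], [0, 0, 0, 0, 0, 0], [0, 0, 0, 0, 0, 0], [0, 0, 0, 0, 0, 0], [0, 0, 0, 0, 0, 0]]]}}

```text
time_s: 6.1
position: [0.5172, 0.1637, 0.2691]
eef_rot: [-3.141, -0.0, 1.841]
force: [-0.5, -0.1, -4.7]
opening: 0.507
grip_force: 24.0
```

```bash
python3 - <<'E'
from h import *
s=env.sense();print(s['time_s'],s['position'],s['joints'],s['force'],s['ft_torque'],s['opening'],s['grip_force'])
i=env.read_camera("scene")
cv2.imwrite("pics/crop5.png",cv2.resize(i[60:260,150:390],(720,600),interpolation=2)[:,:,::-1])
E
```

```text
6.1 [0.51722699 0.16371382 0.2690843 ] [ 1.71681521e-01  3.07723452e-01 -2.99492055e-02  1.23387793e+00
  1.36729522e-04  1.47245086e+00] [-0.4545537  -0.13050472 -4.70343389] [-7.04010118e-05  1.22582202e-02 -5.49483580e-02] 0.5065530111781389 24.0081587433815
```

View pics/crop5.png

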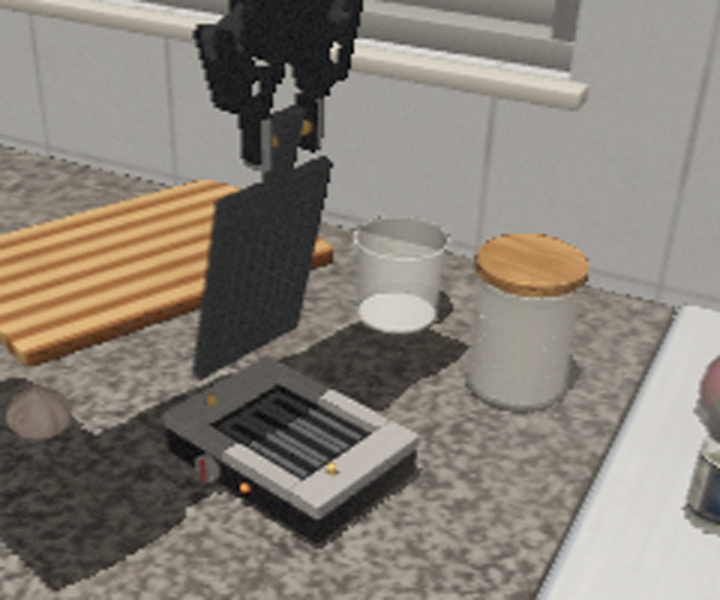

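The plate hangs free at about (265,270), leaning about 10° toward the +x end. I'll grip harder and tilt it over to the other side.

Request:
{"api": "move_arm", "payload": {"motion": [[[0, 0, 0, 0, 0, 0], [0, 0, 0, 0, 0, 0], [0, 0, 0, 0, 0, 0], [0, 0, 0, 0, 0, 0]]], "claw": 0.44}}

```text
time_s: 6.48
position: [0.5174, 0.1638, 0.2695]
eef_rot: [3.142, -0.0, 1.841]
force: [0.2, -0.2, -4.0]
opening: 0.494
grip_force: 61.2
```

Request:
{"api": "move_arm", "payload": {"motion": [[[0.5, -2, 0.1, -0.9, -0.25, 0], [1, -4, 0.4, -1.8, -0.5, 0], [1.5, -6, 1, -2.7, -0.74, 0], [2, -8, 1.8, -3.6, -1, 0], [2.5, -10, 2.8, -4.5, -1.24, 0], [3, -12, 3.8, -5.4, -1.5, 0], [3.5, -13, 5, -6.3, -1.73, 0], [3.7, -13.5, 5.4, -6.75, -1.86, 0]]]}}

```text
time_s: 7.15
position: [0.5208, 0.1514, 0.2742]
eef_rot: [-3.14, 0.737, 1.844]
force: [-0.1, -0.8, -5.0]
opening: 0.49
grip_force: 61.5
```

```bash
python3 - <<'E'
from h import *
s=env.sense();print(s['time_s'],s['position'],s['eef_rot'],s['joints'],s['force'],s['ft_torque'],s['opening'],s['grip_force'])
i=env.read_camera("scene")
cv2.imwrite("pics/crop6.png",cv2.resize(i[60:260,150:390],(720,600),interpolation=2)[:,:,::-1])
E
```

```text
7.15 [0.52081444 0.15144846 0.27416761] [-3.13975131  0.7372293   1.84351968] [ 0.53852964  0.48752675  0.02574549  1.34543506 -0.70514741  1.92465601] [-0.06410077 -0.76985047 -4.99509278] [ 1.27706245  0.40264418 -0.020646  ] 0.49032274057873415 61.46041989326477
```

View pics/crop6.png

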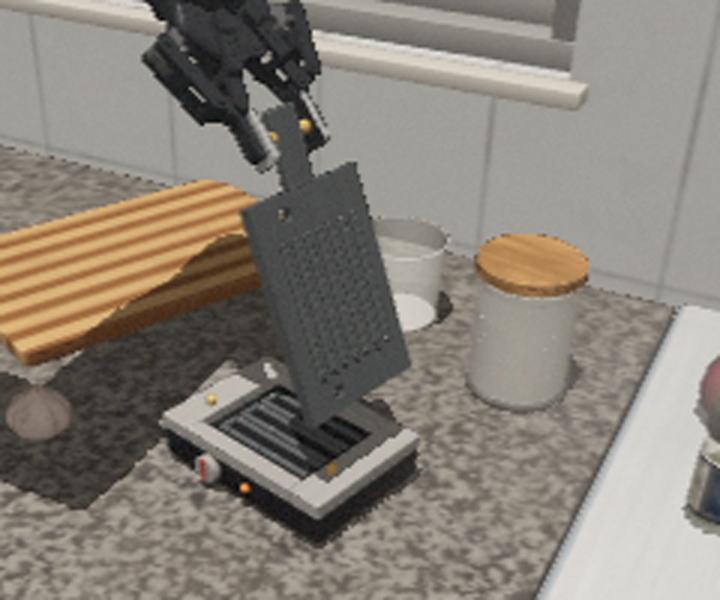

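The plate now leans to the −x side, ribbed face toward the camera, with its holes at (284,214) and (337,393) in the crop. I'll get the lean from the rays.

```bash
python3 - <<'E'
from h import *
C=np.array([.5186,.1589,0]);ex=np.array([-.265,.964,0]);ey=np.array([-.964,-.265,0])
P=[]
for u,v in((284,214),(337,393)):
    o,d=ray("scene",150+u/3,60+v/3);t=(.024-(o-C)@ey)/(d@ey);p=o+t*d-C;P.append((p@ex,p[2]))
P=np.array(P)*1e3;print(P.round(1));d=P[0]-P[1];phi=np.arctan2(d[0],d[1]);print(np.linalg.norm(d),np.degrees(phi))
n=np.array([-.0,0]);u=d/np.linalg.norm(d)
print("stud from holes",P[0]+50*u, P[1]+182*u)
s=env.sense();p=s['position']-C;a=.737
print("stud from tool",p@ex*1e3+21*np.sin(a),p[2]*1e3+21*np.cos(a), "y",p@ey*1e3)
for ph in(15,18,20,22,25):
    th=np.radians(90-ph);print(ph,-79+196*np.cos(th)-5*np.sin(th),46+196*np.sin(th)+5*np.cos(th))
E
```

```text
[[-17.2 243. ]
 [-69.3 119.2]]
134.3343700890388 22.842596049170627
stud from holes [  2.23642585 289.02950577] [  1.33022144 286.87820912]
stud from tool 6.6604758328752025 288.4961434872155 y 0.3242954036313232
15 -33.10109629135128 236.61555717816998
18 -23.18795168398607 233.95216216572481
20 -16.662515012098453 231.8898543906664
22 -10.213026963315194 229.60106846216988
25 -0.6983596340061524 225.7494175678869
```

Request:
{"api": "move_arm", "payload": {"motion": [[[1, -4, -5, 0, 0, 0], [2, -8, -12, 0, 0, 0], [3, -12, -20, 0, 0, 0], [3.8, -14, -28, 0, 0, 0], [3.8, -14, -36, 0, 0, 0], [3.8, -14, -44, 0, 0, 0], [3.8, -14, -51, 0, 0, 0], [3.8, -14, -55, 0, 0, 0]]]}}

```text
time_s: 7.87
position: [0.5247, 0.136, 0.2188]
eef_rot: [-3.14, 0.733, 1.842]
force: [0.2, 0.5, -4.4]
opening: 0.491
grip_force: 61.5
```

Request:
{"api": "move_arm", "payload": {"motion": [[[0, 0, -1.5, 0, 0, 0], [0, 0, -3, 0, 0, 0], [0, 0, -4.5, 0, 0, 0], [0, 0, -4.5, 0, 0, 0]]]}}

```text
time_s: 8.2
position: [0.5255, 0.1365, 0.2165]
eef_rot: [3.14, 0.734, 1.841]
force: [-2.0, 2.4, 2.9]
opening: 0.491
grip_force: 62.0
```

```bash
python3 - <<'E'
from h import *
s=env.sense();print(s['position'],s['force'],s['ft_torque'])
i=env.read_camera("scene")
cv2.imwrite("pics/crop7.png",cv2.resize(i[125:245,200:320],(600,600),interpolation=2)[:,:,::-1])
C=np.array([.5186,.1589,0]);ex=np.array([-.265,.964,0]);ey=np.array([-.964,-.265,0])
for X in(-71,-75,-80,-85):
  q=C+ex*X/1e3+ey*.055+[0,0,.046];print(X,((proj("scene",q)-[200,125])*5).round())
for X,Y,Z in((-66,24,54.5),(66,24,54.5),(-86,61,46),(-86,-61,46)):
  q=C+(ex*X+ey*Y)/1e3+[0,0,Z/1e3];print(X,Y,((proj("scene",q)-[200,125])*5).round())
E
```

```text
[0.52545801 0.1365241  0.21654969] [-1.98488934  2.40103021  2.88327774] [ 0.7185985   0.63697941 -0.25615857]
-71 [264. 496.]
-75 [271. 500.]
-80 [279. 505.]
-85 [288. 510.]
-66 24 [303. 444.]
66 24 [102. 331.]
-86 61 [280. 517.]
-86 -61 [451. 396.]
```

View pics/crop7.png

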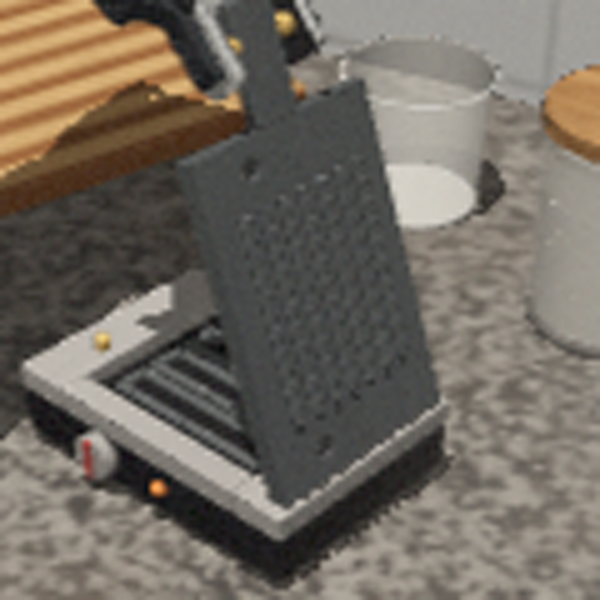

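The plate stands on the −x ledge and leans toward +x. Its lower near corner is at (280,503), which puts the supporting edge at about X −71, too close to the pin. I'll lift, shift 8 mm outward and set down again.

Request:
{"api": "move_arm", "payload": {"motion": [[[0, 0, 4, 0, 0, 0], [0, 0, 8, 0, 0, 0], [1, -4, 8, 0, 0, 0], [2.1, -7.7, 8, 0, 0, 0], [2.1, -7.7, 6, 0, 0, 0], [2.1, -7.7, 4, 0, 0, 0], [2.1, -7.7, 4, 0, 0, 0]]]}}

```text
time_s: 8.83
position: [0.5267, 0.1283, 0.2187]
eef_rot: [-3.139, 0.733, 1.842]
force: [-0.6, 0.0, -4.0]
opening: 0.49
grip_force: 61.5
```

Request:
{"api": "move_arm", "payload": {"motion": [[[0, 0, -1, 0, 0, 0], [0, 0, -2, 0, 0, 0], [0, 0, -3, 0, 0, 0], [0, 0, -3, 0, 0, 0]]]}}

```text
time_s: 9.17
position: [0.527, 0.1285, 0.2162]
eef_rot: [-3.14, 0.733, 1.842]
force: [-0.3, 0.3, -4.8]
opening: 0.487
grip_force: 61.5
```

Request:
{"api": "move_arm", "payload": {"motion": [[[0, 0, -0.8, 0, 0, 0], [0, 0, -1.6, 0, 0, 0], [0, 0, -2.4, 0, 0, 0], [0, 0, -2.4, 0, 0, 0]]]}}

```text
time_s: 9.5
position: [0.5277, 0.1288, 0.2158]
eef_rot: [3.14, 0.734, 1.84]
force: [-3.3, 4.0, 9.7]
opening: 0.495
grip_force: 62.5
```

Request:
{"api": "move_arm", "payload": {"motion": [[[0, 0, 1, 0, 0, 0], [0, 0, 1, 0, 0, 0], [0, 0, 1, 0, 0, 0], [0, 0, 1, 0, 0, 0]]], "claw": 0.5}}

```text
time_s: 9.83
position: [0.5274, 0.1286, 0.2156]
eef_rot: [3.141, 0.734, 1.841]
force: [-1.8, 3.9, 6.1]
opening: 0.5
grip_force: 34.2
```

```bash
cat > arc.py <<'E'
from h import *
import sys
C=np.array([.5186,.1589,0]);ex=np.array([-.265,.964,0])
s=env.sense();p=s['position']-C;a0=s['eef_rot'][1]
st0=np.array([p@ex*1e3+21*np.sin(a0),p[2]*1e3+21*np.cos(a0)])
print("stud",st0)
def rows(ths,als,cors,lift=0):
    R=[]
    for t,a,c in zip(np.radians(ths),np.radians(als),cors):
        S=np.array([c+196*np.cos(t)-5*np.sin(t),46+lift+196*np.sin(t)+5*np.cos(t)])
        d=S-21*np.array([np.sin(a),np.cos(a)])-np.array([p@ex*1e3,p[2]*1e3])
        r=(np.degrees(a0)-np.degrees(a))/6
        R.append([round(float(x),1) for x in(d[0]*-.265,d[0]*.964,d[1],r*.964,r*.265,0)])
    print(R)
E
python3 - <<'E'
from arc import *
rows([68.5,67,65,63,61,59,57,55],[37,32,27,22,17,11,5,0],[-80.8,-80.3,-80,-79.6,-79.3,-79,-79,-79])
E
```

```text
stud [-17.4611503 231.228741 ]
[[-1.4, 5.1, -2.2, 0.8, 0.2, 0.0], [-3.2, 11.6, -5.1, 1.6, 0.4, 0.0], [-5.4, 19.6, -8.6, 2.4, 0.7, 0.0], [-7.6, 27.6, -12.2, 3.2, 0.9, 0.0], [-9.7, 35.4, -15.9, 4.0, 1.1, 0.0], [-12.0, 43.6, -19.7, 5.0, 1.4, 0.0], [-14.1, 51.3, -23.4, 6.0, 1.6, 0.0], [-16.1, 58.7, -27.2, 6.8, 1.9, 0.0]]
```

Request:
{"api": "move_arm", "payload": {"motion": [[[-1.4, 5.1, -1.7, 0.8, 0.2, 0], [-3.2, 11.6, -4.5, 1.6, 0.4, 0], [-5.4, 19.6, -8, 2.4, 0.7, 0], [-7.6, 27.6, -11.7, 3.2, 0.9, 0], [-9.7, 35.4, -15.4, 4, 1.1, 0], [-12, 43.6, -19.2, 5, 1.4, 0], [-14.1, 51.3, -22.9, 6, 1.6, 0], [-16.1, 58.7, -26.7, 6.8, 1.9, 0]]]}}

```text
time_s: 10.5
position: [0.5115, 0.1874, 0.1892]
eef_rot: [3.141, -0.011, 1.841]
force: [0.7, 0.6, -0.4]
opening: 0.504
grip_force: 33.8
```

```bash
python3 - <<'E'
from arc import *
print(s['position'],s['eef_rot'],s['force'],s['ft_torque'],s['opening'])
rows([52,49,46,43,40,37,34,31],[0]*8,[-79]*8)
i=env.read_camera("scene")
cv2.imwrite("pics/crop8.png",cv2.resize(i[125:245,200:320],(600,600),interpolation=2)[:,:,::-1])
E
```

```text
stud [ 29.13502549 210.2424648 ]
[0.51145308 0.18739051 0.18924366] [ 3.14096989 -0.01065542  1.84140046] [ 0.69818046  0.59498312 -0.43856531] [-0.16844546 -0.17157287  0.00803791] 0.5043128660806492
[[-2.2, 8.1, -6.7, -0.1, -0.0, 0.0], [-4.4, 15.9, -13.0, -0.1, -0.0, 0.0], [-6.4, 23.3, -19.8, -0.1, -0.0, 0.0], [-8.4, 30.4, -26.9, -0.1, -0.0, 0.0], [-10.2, 37.2, -34.4, -0.1, -0.0, 0.0], [-12.0, 43.5, -42.3, -0.1, -0.0, 0.0], [-13.6, 49.5, -50.5, -0.1, -0.0, 0.0], [-15.1, 55.0, -59.0, -0.1, -0.0, 0.0]]
```

Request:
{"api": "move_arm", "payload": {"motion": [[[-2.5, 8, -6.7, 0, 0, 0], [-4.9, 15.7, -13, 0, 0, 0], [-7, 23.1, -19.8, 0, 0, 0], [-9, 30.2, -26.9, 0, 0, 0], [-10.8, 37, -34.4, 0, 0, 0], [-12.6, 43.3, -42.3, 0, 0, 0], [-14.2, 49.3, -50.5, 0, 0, 0], [-15.7, 54.8, -59, 0, 0, 0]]]}}

```text
time_s: 11.22
position: [0.4947, 0.2423, 0.1281]
eef_rot: [-3.138, -0.005, 1.842]
force: [0.8, -0.3, -1.7]
opening: 0.499
grip_force: 34.1
```

```bash
cat >> arc.py <<'E'
th=np.degrees(np.arcsin((st0[1]-46)/196.064))-1.461
ey=np.array([-.964,-.265,0])
print("th",th,"corner",st0[0]-196*np.cos(np.radians(th))+5*np.sin(np.radians(th)),"y",p@ey*1e3,s['position'],s['eef_rot'],s['force'],s['ft_torque'])
E
python3 - <<'E'
from arc import *
rows([28,25,22,20,18,16,14,12],[0]*8,[-79]*8)
i=env.read_camera("top");print([(c.round(1),a) for c,a in brass("top",i,(150,130,300,260))])
E
```

```text
stud [ 86.64109415 149.08414442]
th 30.25894779256991 corner -80.13569841166611 y 0.9061638736619937 [0.49472491 0.24233177 0.12808445] [-3.13820138 -0.00543     1.84187972] [ 0.81634401 -0.31449774 -1.68908453] [-0.22029593 -0.1299568  -0.01533126]
[[-1.3, 4.8, -6.7, -0.0, -0.0, 0.0], [-2.6, 9.4, -15.7, -0.0, -0.0, 0.0], [-3.7, 13.6, -25.0, -0.0, -0.0, 0.0], [-4.4, 16.1, -31.4, -0.0, -0.0, 0.0], [-5.1, 18.4, -37.8, -0.0, -0.0, 0.0], [-5.6, 20.5, -44.3, -0.0, -0.0, 0.0], [-6.2, 22.4, -50.8, -0.0, -0.0, 0.0], [-6.6, 24.0, -57.4, -0.0, -0.0, 0.0]]
[(array([153.5, 204.7]), np.int32(877)), (array([262.5, 224. ]), np.int32(2))]
```

Request:
{"api": "move_arm", "payload": {"motion": [[[0, 0, 0, 0, 0, 0], [0, 0, 0, 0, 0, 0], [0, 0, 0, 0, 0, 0]]]}}

```text
time_s: 11.52
position: [0.4952, 0.2416, 0.1294]
eef_rot: [-3.139, -0.006, 1.841]
force: [-0.5, -0.5, -0.7]
opening: 0.501
grip_force: 34.1
```

```bash
python3 - <<'E'
from arc import *
rows([28,26,24,22,20,18,16,14],[0]*8,[-79]*8)
E
```

```text
stud [ 85.7959437  150.43507908]
th 30.724228956956765 corner -80.13823846726933 y 0.6033723049449541 [0.49523937 0.24160294 0.12943542] [-3.13885125 -0.00572646  1.84131585] [-0.52955196 -0.54540999 -0.67881192] [-0.25503039  0.07803805 -0.03414441]
[[-1.5, 5.6, -8.0, -0.1, -0.0, 0.0], [-2.4, 8.7, -14.0, -0.1, -0.0, 0.0], [-3.2, 11.7, -20.1, -0.1, -0.0, 0.0], [-4.0, 14.4, -26.4, -0.1, -0.0, 0.0], [-4.7, 16.9, -32.7, -0.1, -0.0, 0.0], [-5.3, 19.2, -39.1, -0.1, -0.0, 0.0], [-5.9, 21.3, -45.6, -0.1, -0.0, 0.0], [-6.4, 23.2, -52.2, -0.1, -0.0, 0.0]]
```

Request:
{"api": "move_arm", "payload": {"motion": [[[-1, 5.8, -8, 0, 0, 0], [-1.7, 8.9, -14, 0, 0, 0], [-2.5, 11.9, -20.1, 0, 0, 0], [-3.3, 14.6, -26.4, 0, 0, 0], [-4, 17.1, -32.7, 0, 0, 0], [-4.6, 19.4, -39.1, 0, 0, 0], [-5.2, 21.5, -45.6, 0, 0, 0], [-5.7, 23.4, -52.2, 0, 0, 0]]]}}

```text
time_s: 12.18
position: [0.4894, 0.2658, 0.0764]
eef_rot: [-3.139, -0.006, 1.842]
force: [0.4, 1.4, 0.1]
opening: 0.503
grip_force: 34.1
```

Request:
{"api": "move_arm", "payload": {"motion": [[[0, 0, 0, 0, 0, 0], [0, 0, 0, 0, 0, 0]]]}}

```text
time_s: 12.35
position: [0.4893, 0.2657, 0.0768]
eef_rot: [-3.139, -0.007, 1.842]
force: [-0.8, 1.6, -0.8]
opening: 0.505
grip_force: 34.1
```

```bash
python3 - <<'E'
from arc import *
rows([12,10.5,9,7.5,6,4.5,3,1.5],[0]*8,[-79,-79.3,-79.5,-79.6,-79.8,-80,-80,-80])
i=env.read_camera("scene")
cv2.imwrite("pics/crop8.png",cv2.resize(i[125:245,180:340],(800,600),interpolation=2)[:,:,::-1])
E
```

```text
stud [110.54778235  97.76492604]
th 13.847762129653358 corner -78.55878256325842 y -0.0740221589808628 [0.48932591 0.26567075 0.07676537] [-3.13870742 -0.00651705  1.84212663] [-0.78476083  1.57934411 -0.83263146] [ 0.27305664  0.08476587 -0.0431445 ]
[[-0.3, 1.0, -6.1, -0.1, -0.0, 0.0], [-0.5, 1.8, -11.1, -0.1, -0.0, 0.0], [-0.7, 2.5, -16.2, -0.1, -0.0, 0.0], [-0.9, 3.3, -21.2, -0.1, -0.0, 0.0], [-1.0, 3.8, -26.3, -0.1, -0.0, 0.0], [-1.1, 4.2, -31.4, -0.1, -0.0, 0.0], [-1.3, 4.6, -36.5, -0.1, -0.0, 0.0], [-1.4, 4.9, -41.6, -0.1, -0.0, 0.0]]
```

Request:
{"api": "move_arm", "payload": {"motion": [[[-0.3, 1, -6.1, 0, 0, 0], [-0.5, 1.8, -11.1, 0, 0, 0], [-0.7, 2.5, -16.2, 0, 0, 0], [-0.9, 3.3, -21.2, 0, 0, 0], [-1, 3.8, -26.3, 0, 0, 0], [-1.1, 4.2, -31.4, 0, 0, 0], [-1.1, 4.2, -31.4, 0, 0, 0], [-1.1, 4.2, -31.4, 0, 0, 0]]]}}

```text
time_s: 13.07
position: [0.4883, 0.2702, 0.0451]
eef_rot: [-3.139, -0.007, 1.842]
force: [-0.2, 6.3, 0.0]
opening: 0.498
grip_force: 34.1
```

```bash
python3 - <<'E'
from arc import *
rows([4,3.5,3,2.5,2,1.5,1,0.5],[0]*8,[-80]*8)
E
```

```text
stud [115.16210998  66.12812121]
th 4.431421917868367 corner -79.86562449752863 y -0.27490618549964796 [0.48829257 0.27018779 0.04512866] [-3.13908825 -0.00718051  1.84225747] [-0.23830819  6.32417857  0.03357213] [0.93547236 0.1417481  0.07038852]
[[0.0, -0.1, -1.5, -0.1, -0.0, 0.0], [-0.0, 0.0, -3.2, -0.1, -0.0, 0.0], [-0.0, 0.2, -4.9, -0.1, -0.0, 0.0], [-0.1, 0.3, -6.6, -0.1, -0.0, 0.0], [-0.1, 0.4, -8.3, -0.1, -0.0, 0.0], [-0.1, 0.5, -10.0, -0.1, -0.0, 0.0], [-0.2, 0.5, -11.7, -0.1, -0.0, 0.0], [-0.2, 0.6, -13.4, -0.1, -0.0, 0.0]]
```

Request:
{"api": "move_arm", "payload": {"motion": [[[-0.1, 0.4, 0, 0, 0, 0], [-0.2, 0.9, 0, 0, 0, 0], [-0.2, 0.9, -1, 0, 0, 0], [-0.2, 0.9, -2.5, 0, 0, 0], [-0.2, 0.9, -4, 0, 0, 0], [-0.2, 0.9, -4, 0, 0, 0]]]}}

```text
time_s: 13.57
position: [0.488, 0.2705, 0.0413]
eef_rot: [-3.139, -0.006, 1.842]
force: [0.2, 2.8, -1.7]
opening: 0.504
grip_force: 34.1
```

Request:
{"api": "move_arm", "payload": {"motion": [[[-0.1, 0.4, -1.5, 0, 0, 0], [-0.2, 0.6, -3, 0, 0, 0], [-0.2, 0.6, -4.5, 0, 0, 0], [-0.2, 0.6, -6, 0, 0, 0], [-0.2, 0.6, -7, 0, 0, 0], [-0.2, 0.6, -7, 0, 0, 0]]]}}

```text
time_s: 14.07
position: [0.488, 0.271, 0.0345]
eef_rot: [-3.139, -0.006, 1.842]
force: [0.8, 0.8, -1.9]
opening: 0.502
grip_force: 34.1
```

Request:
{"api": "move_arm", "payload": {"motion": [[[0, 0, -1, 0, 0, 0], [0, 0, -2, 0, 0, 0], [0, 0, -3, 0, 0, 0], [0, 0, -4, 0, 0, 0], [0, 0, -4.5, 0, 0, 0], [0, 0, -4.5, 0, 0, 0]]]}}

```text
time_s: 14.57
position: [0.4881, 0.2712, 0.0309]
eef_rot: [-3.14, -0.006, 1.842]
force: [-2.5, -0.2, 7.8]
opening: 0.501
grip_force: 34.7
```

```bash
python3 - <<'E'
from arc import *
i=env.read_camera("top");print([(c.round(1),a) for c,a in brass("top",i,(205,160,310,240))])
i=env.read_camera("scene");print([(c.round(1),a) for c,a in brass("scene",i,(195,160,300,245))])
cv2.imwrite("pics/crop9.png",cv2.resize(i[155:245,190:310],(800,600),interpolation=2)[:,:,::-1])
E
```

```text
stud [116.20012204  51.85802848]
th 0.2511463716271076 corner -79.77607844468693 y -0.34577047236153496 [0.48809096 0.27118864 0.03085844] [-3.13954078 -0.00623917  1.84183398] [-2.48492447 -0.19224168  7.80963929] [-0.20056845  0.36512954 -0.01355717]
[(array([279. , 204.3]), np.int32(7)), (array([231.2, 217.8]), np.int32(6)), (array([262.5, 224. ]), np.int32(2))]
[(array([219.3, 177.9]), np.int32(10)), (array([210.4, 183.2]), np.int32(5)), (array([220. , 191.8]), np.int32(4)), (array([260.2, 214.4]), np.int32(5)), (array([231., 222.]), np.int32(9))]
```

Request:
{"api": "move_arm", "payload": {"motion": [[[0.3, 0, -0.7, 0, 0, 0], [0.3, 0, -0.7, 0, 0, 0], [0.3, 0, -0.7, 0, 0, 0]]]}}

```text
time_s: 14.92
position: [0.4881, 0.2712, 0.0305]
eef_rot: [-3.139, -0.006, 1.842]
force: [-5.6, 0.1, 14.7]
opening: 0.5
grip_force: 35.1
```

Request:
{"api": "move_arm", "payload": {"motion": [[[0, 0, 0, 0, 0, 0], [0, 0, 0, 0, 0, 0], [0, 0, 0, 0, 0, 0], [0, 0, 0, 0, 0, 0], [0, 0, 0, 0, 0, 0]]], "claw": 0.7}}

```text
time_s: 15.33
position: [0.4883, 0.2711, 0.0294]
eef_rot: [-3.139, -0.006, 1.842]
force: [-0.2, 0.2, -0.6]
opening: 0.699
grip_force: 0.0
```

Request:
{"api": "move_arm", "payload": {"motion": [[[0, 0, 8, 0, 0, 0], [0, 0, 20, 0, 0, 0], [0, 0, 40, 0, 0, 0], [0, 0, 65, 0, 0, 0], [0, 0, 95, 0, 0, 0], [0, 0, 125, 0, 0, 0], [0, 0, 155, 0, 0, 0], [0, 0, 180, 0, 0, 0]]]}}

```text
time_s: 16.0
position: [0.4885, 0.2712, 0.2124]
eef_rot: [-3.141, -0.006, 1.842]
force: [1.1, 0.1, -0.6]
opening: 0.702
grip_force: 0.0
```

```bash
python3 - <<'E'
from arc import *
a=env.read_camera("top");print([(c.round(1),n,onz("top",*c,.051).round(4)) for c,n in brass("top",a,(195,160,310,240))])
i=env.read_camera("scene");print([(c.round(1),n,onz("scene",*c,.051).round(4)) for c,n in brass("scene",i,(195,160,300,245))])
b=np.hstack([cv2.resize(a[160:250,195:300],(350,300),interpolation=2),cv2.resize(i[150:245,185:315],(450,300),interpolation=2)])
cv2.imwrite("pics/crop10.png",b[:,:,::-1])
E
```

```text
stud [116.08804191 233.42198376]
th 71.46424391356474 corner 58.52097344607718 y -0.7735654819088709 [0.48853252 0.27119665 0.21242241] [-3.14100539 -0.00637187  1.84174835] [ 1.0907549   0.07781686 -0.55486927] [ 0.03695371 -0.09020664  0.02445483]
[(array([279. , 204.3]), np.int32(7), array([0.5145, 0.089 , 0.051 ])), (array([231.5, 218. ]), np.int32(8), array([0.4785, 0.2177, 0.051 ])), (array([262.5, 224. ]), np.int32(2), array([0.4616, 0.1342, 0.051 ]))]
[(array([203.9, 162.9]), np.int32(132), array([0.506, 0.367, 0.051])), (array([219.5, 177.8]), np.int32(11), array([0.5068, 0.276 , 0.051 ])), (array([208.4, 184. ]), np.int32(23), array([0.4691, 0.2649, 0.051 ])), (array([219.8, 191.6]), np.int32(5), array([0.478 , 0.2196, 0.051 ])), (array([260.2, 214.4]), np.int32(5), array([0.5138, 0.0913, 0.051 ])), (array([230.9, 222.1]), np.int32(8), array([0.4435, 0.1022, 0.051 ]))]
```

View pics/crop10.png

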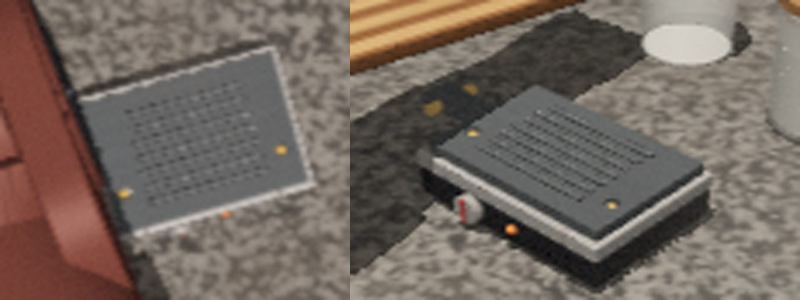

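The ribbed side is up, both pins show in their holes at about (125,193) and (281,150) in the left half, the tongue is at the other end, and the plate sits evenly on the ledge. I'll hand it in.

```bash
python3 -c "
from cell import env
print(env.job_done())"
```

```text
the job is handed in; nothing more can be done
None
```

The plate is turned end for end, ribbed side up, seated on both pins with the tongue at the +x end; it looked flush in the last pictures, and I handed the job in at about 16 s on the robot's clock.

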